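Replace the broken comb of a brush rest

TASK

The old comb of the aluminium brush rest has snapped and left a piece standing in one of its five slots: pull that piece out and drop it in the white mixing tub. Then seat the new five-toothed grey comb fully home in the rest, every tooth in its own slot, and swing the rest's keeper all the way across over the end of the comb to lock it. Leave the tin and the two bottles behind the work undisturbed.

Things in the scene. Friction and masses are not known exactly. Their poses are not given: they have to be found in the camera images.
- rack_home (a point): 12 mm above the top-face centre of the brush rest's fixed aluminium block (70 x 204 x 30 mm, on the table): where comb_center is when the comb is home. x across the block, y along the slot row, z up. Five slots at y = -56, -28, 0, 28, 56 mm, x = 0: 17 mm (x) by 8 mm (y), 24 mm deep, mouths bevelled 2 mm. The comb's y axis goes along this y, either way round.
- comb_center (a point): centre of the spine of the new grey comb (80 g or so, loose, stands on its teeth on the table: this point 34 mm up). Spine 14 mm thick (x), 180 long (y), 24 high (z): solid lower half; upper half fins (12 mm long, at mid-length and over each tooth; end fins 14). Five teeth under it at y = -56, -28, 0, 28, 56: 14 x 5 mm, 22 long, feet tapered. Same either way round.
- stub_center (a point): centre of the broken piece of the old comb (grey, 20 g, loose): a bit of spine 14 mm (x) by 22 mm (y), 12 mm up and down from this point (upper half a 12 mm long fin), with one tooth 14 x 5 mm reaching 22 mm farther down. Starts in any one of the five slots, tooth fully in, bit of spine standing on the block's top, axes parallel to the block's.
- keeper_knob (a point): middle of the upright round black knob (12 mm across, 26 mm high, foot 62 mm above the table) near the free end of the keeper, a flat steel arm 14 mm wide, 6 mm thick, that swings level about an upright post and ends 6 mm past the knob's axis. The arm's underside is 56 mm above the table, 2 mm over the top of a seated comb; a comb not home blocks it.
- keeper_hinge (a point): point on the keeper's upright pivot axis at the height of the arm's mid-thickness, on the base at x = 24, y = 80 mm in rack_home's axes; the knob's axis is 40 mm from it. Its axes are those of rack_home.
- keeper (a joint): keeper angle, rad: 0 (stop) = closed, arm along the rest's -x, across the end of the comb; grows clockwise seen from above; 1.57 = arm along the rest's +y, off the end of the block and clear of the comb; stop at 1.9. Starts open, 1.3 to 1.8. Stays where left; light friction, under 1 N at the knob.
- tub_floor (a point): centre of the inner floor of the white mixing tub with orange rim, open at the top, fixed: 145 mm across the rim, inner width about 98 mm at the floor, rim 124 mm above the table; this point 10 mm above the table. A thin wooden stir stick leans in it, up to 179 mm above the table.
- red_tin: bystander: small red paint tin, 58 mm across, 58 mm high; origin at the centre of its underside
- capped_bottle: bystander: dark bottle with red cap, 57 mm across, 128 mm high; origin at the centre of its underside
- squeeze_bottle: bystander: white bottle with blue cap, 51 mm across, 125 mm high; origin at the centre of its underside
- comb: the new comb's body (see comb_center): origin 12 mm below comb_center, at the middle of the spine's underside, same axes
- stub: the broken piece's body (see stub_center): origin 12 mm below stub_center, same axes

How it is judged:
On the way, in this order (a step that is already met when the one before it is completed fails the run):
1. the broken piece lies in the tub (horizontal distance between stub_center and tub_floor below 0.065 m and z of stub_center in the frame of tub_floor below 0.1 m), for 0.2 s.
2. the new comb is seated fully home (horizontal distance between comb_center and rack_home below 0.005 m and z of comb_center in the frame of rack_home between -0.004 and 0.003 m and angle between the y axis of comb_center and the y axis of rack_home, either way round below 0.06 rad and angle between comb_center's own z axis and vertical below 0.06 rad), for 0.2 s.
3. the keeper is swung over the seated comb (all of step 2 and value of joint keeper below 0.2 rad), for 0.2 s.
At the end, for the whole second after the job is handed in: The broken piece lies in the tub (within 65 mm of its axis, under 100 mm above its floor); the comb is home in the rest (centre within 5 mm sideways, 3 mm above or 4 mm below its home height, aligned and upright within 0.06 rad); the keeper is within 0.2 rad of closed; comb and piece are at rest (all of step 1 and all of step 3 and linear speed of comb below 0.02 m/s and linear speed of stub below 0.03 m/s); the robot touches nothing.
It fails at once if the red tin was disturbed (moved over 30 mm) (distance of red_tin from where it was at the start of the episode above 0.03 m).
It fails at once if the dark bottle was disturbed (moved over 30 mm) (distance of capped_bottle from where it was at the start of the episode above 0.03 m).
It fails at once if the white bottle was disturbed (moved over 30 mm) (distance of squeeze_bottle from where it was at the start of the episode above 0.03 m).
It also fails if it takes over 67 s, if anything falls off the work surface, if the arm or the gripper's body presses on something with over 40 N, if the wrist force passes 120 N, or if a joint passes its speed limit or range.

ROBOT

A 6-joint arm with a two-finger parallel gripper is mounted at the origin on a cart in front of the work surface, level with it; the furniture and walls round the work are solid. World frame = base frame: x ahead of the robot, y to its left, z up, the work surface at z = 0. Lengths are in m, angles in rad, forces in N, time in s.
With the tool pointing down it reaches from about 0.275 to 0.85 m from the base axis. Payload 19 kg.
Tool frame: the origin (TCP) lies midway between the tips of the shut fingers; the grasp point (between the pads) lies 19 mm behind it (env.grasp_offset is the z of the grasp point in the tool frame, in m); z points along the fingers, y is the line along which they close (so a half turn about z gives the same grasp; the last joint's range is limited). The gripper opens to 85 mm and grips with 20 to 120 N. Pads are 22 mm wide; open, the fingers measure 114 mm over their backs; the gripper's body (76 mm by 85 mm) begins 54 mm behind the grasp point. The pads swing forward as they close: fully open they stand 13 mm farther back than shut.
Start: joints at [1.194, 0.15, 1.437, -0, 1.554, -0.134], TCP at [0.138, 0.558, 0.231] pointing down, gripper open.
Joint ranges: [-2.8, 2.8], [-0.68, 2.1], [0.12, 2.68], [-1.39, 4.53], [0.16, 2.79], [-2.81, 2.81]. Speed limits (rad/s): [1.89, 1.89, 2.22, 3.01, 3.01, 3.01].

INTERFACE

Orientations are given as a rotation vector (axis times angle).
In Python, from workcell import sense, eyes, workorder, env gives the robot as it stands.
- The arm moves only by the tool jog_arm, never from a script. Its argument "targets" is a list that holds one entry, the list of rows, each a list of 7 numbers: the closure, from 0 (fully open) to 1 (shut), then the shift along the tool's x, y, z in m, then the turn, a rotation vector about the tool's x, y, z in rad. A call has 1 to 12 rows; each row shifts and turns the commanded pose from where the row before left it, along the tool's axes as they then stand; what a row does not reach is not made up. A row lasts 1/10 s, in which the tool goes at most 50 mm and 8.59 degrees, less where a joint would pass 70% of its speed; a pose out of reach is approached as far as the arm can. A call with a gripper value outside its range is refused whole. The fingers move at their own pace and stop on an object; "squeeze" is the grip in N (left out, the last holds). Time passes only in rows, so rows that do not move let the fingers close. It gives the time, the measured TCP pose, the force, the opening and the grip force at its end, in the units of the state.
- sense(): the state, without advancing time (a new reading comes with each control period).
- eyes.read_camera(name): name is "scene" or "top" or "wrist"; returns the picture (420x560x3 uint8, red, green, blue); there is no depth.
- eyes.camera_params(name): a dict with "intrinsics" (3x3 intrinsics, pixels), "k1" (the pictures are not rectified: a ray, as slopes to the right and down, at radius r is drawn at 1 + k1 r^2 times it, then the intrinsics apply), "pose" (4x4, takes a point from camera to world coordinates). Camera axes: x right, y down, z forward; pixel columns grow to the right and rows downward; lengths in m; the calibration is good to about 2 mm. A picture is of the moment at which its call begins: read the wrist's pose just before it. camera_params takes no time and is no camera call; for the wrist camera it gives the pose at the moment of the call.
- workorder.close_job(): hands the job in; it is judged then, once.
The state is a dict: "clock": time; "joint_pos": joint angles; "joint_velocities": joint speeds; "joint_torque": joint torques, N m; "ee_pos": TCP position; "tcp_rot": TCP orientation; "force": force on the tool from outside, world axes, zero at the start; "moment": the same for the moment, N m; "width": finger opening in m; "gripper_force": force on a finger pad.
Only numpy, scipy, OpenCV 4.12 (cv2) and the standard library are available. Lean on these libraries where they do the work, as an engineer would, in place of code of your own. Each camera call takes 0.05 s, during which the arm holds its last target. There are 200 camera calls.

## Working session

There is one attempt and no reset: what is moved stays moved. The work goes in short steps, Python scripts to look and compute and a tool call to move; the robot and the scene stay as the last step left them, time stands still between calls to the robot, and variables do not carry over. Pictures are saved under pics/ and viewed, at most 10 in all, crops included, and the job is handed in when it is done.

Besides the shell and the picture viewer there is one more tool, called after ">>>" as a command line: name --argument value ..., lists and objects as JSON in quotes. jog_arm: Moves the arm, as the interface text tells. Its arguments: {"type":"object","properties":{"targets":{"type":"array"},"squeeze":{"type":"number"}},"required":["targets"]}

```bash
mkdir -p pics; python3 - <<'E'
from workcell import sense, eyes, workorder, env
import cv2,numpy as np
s=sense();print(s)
print(env.grasp_offset)
for n in ("scene","top","wrist"):
    p=eyes.camera_params(n);print(n,p)
    im=eyes.read_camera(n);np.save(f'pics/{n}0.npy',im)
    cv2.imwrite(f'pics/{n}0.png',cv2.cvtColor(cv2.resize(im,(784,588),interpolation=cv2.INTER_CUBIC),cv2.COLOR_RGB2BGR))
E
```

```text
{'clock': 0.0, 'joint_pos': array([ 1.19400488e+00,  1.50973115e-01,  1.43800262e+00, -2.93656266e-05,
        1.55382653e+00, -1.34012690e-01]), 'joint_velocities': array([-0.00125051,  0.00048555, -0.00025561, -0.00081996, -0.00187603,
       -0.00099045]), 'joint_torque': array([ 2.40357251e-03, -7.13033009e+01, -5.70899069e+01,  1.16722122e-04,
        8.54623737e-03,  3.77582160e-05]), 'ee_pos': array([0.13817423, 0.55789654, 0.23069695]), 'tcp_rot': array([-3.80385664e-01, -3.11819920e+00,  1.84990731e-03]), 'force': array([ 0.2859768 , -0.05179906, -0.72347785]), 'moment': array([-0.08275217,  0.0041835 , -0.00818271]), 'gripper_force': 0.0, 'width': 0.08540965355326814}
-0.0187
scene {'intrinsics': array([[515.87308273,   0.        , 275.78752269],
       [  0.        , 515.87308273, 213.64210674],
       [  0.        ,   0.        ,   1.        ]]), 'k1': -0.034596708573219254, 'pose': array([[ 0.54804229, -0.49163424,  0.67671664, -0.22958508],
       [-0.83636081, -0.33393961,  0.43472397, -0.51785769],
       [ 0.0122573 , -0.8042264 , -0.59419664,  0.80619972],
       [ 
[... 363 characters left out ...]
0198121,  0.04003015],
       [ 0.00122282, -0.11259744, -0.99363994,  1.07789657],
       [ 0.        ,  0.        ,  0.        ,  1.        ]])}
wrist {'intrinsics': array([[291.75923229,   0.        , 276.684952  ],
       [  0.        , 291.75923229, 205.5880762 ],
       [  0.        ,   0.        ,   1.        ]]), 'k1': 0.013969907883782615, 'pose': array([[ 2.39130670e-01,  9.19617356e-01,  3.11641527e-01,
         5.74916522e-02],
       [ 9.70987276e-01, -2.26638929e-01, -7.62791338e-02,
         5.77346283e-01],
       [ 4.82486440e-04,  3.20840637e-01, -9.47133070e-01,
         3.73531939e-01],
       [ 0.00000000e+00,  0.00000000e+00,  0.00000000e+00,
         1.00000000e+00]])}
```

View pics/top0.png

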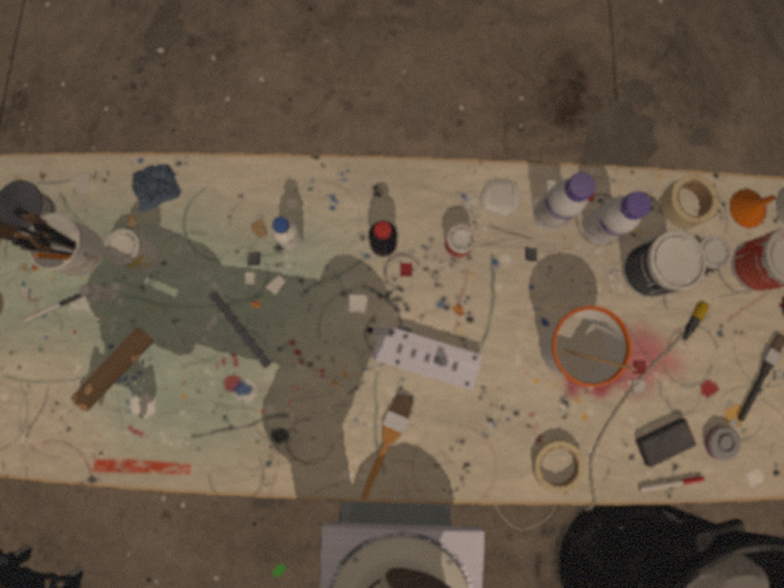

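View pics/scene0.png

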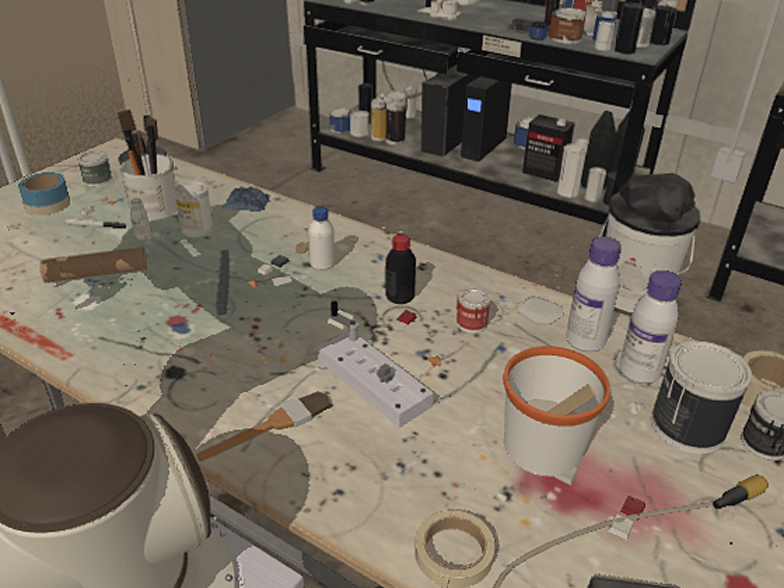

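```bash
python3 - <<'E'
import cv2,numpy as np
a=np.load('pics/scene0.npy');b=np.load('pics/top0.npy')
A=cv2.resize(a[205:305,220:320],(400,400),interpolation=cv2.INTER_CUBIC)
A2=cv2.resize(a[170:235,135:200],(400,400),interpolation=cv2.INTER_CUBIC)
B=cv2.resize(b[225:285,255:355],(400,240),interpolation=cv2.INTER_CUBIC)
B=cv2.resize(b[200:270,140:240],(400,280),interpolation=cv2.INTER_CUBIC) if 0 else B
C=cv2.resize(b[200:270,135:205],(400,400),interpolation=cv2.INTER_CUBIC)
C=C[:,:,:]
top=np.hstack([A,A2])
cv2.imwrite('pics/crop1.png',cv2.cvtColor(top,cv2.COLOR_RGB2BGR))
B=cv2.resize(b[230:280,260:350],(800,444),interpolation=cv2.INTER_CUBIC)
cv2.imwrite('pics/crop2.png',cv2.cvtColor(np.vstack([B]),cv2.COLOR_RGB2BGR))
E
```

```text
(no output)
```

View pics/crop1.png

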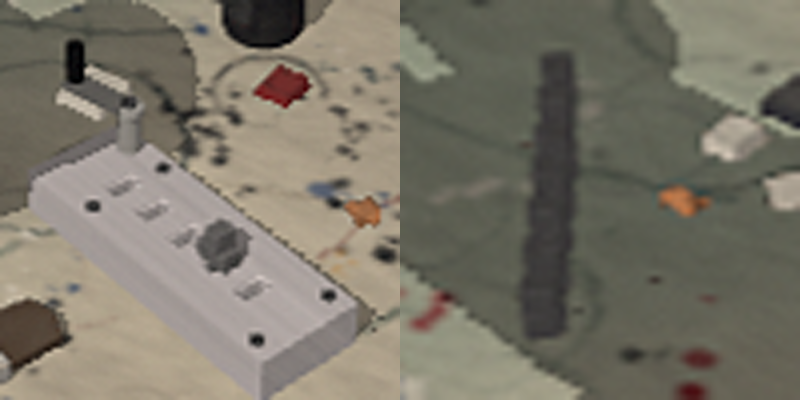

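```bash
cat > h.py <<'E'
import numpy as np,cv2
from workcell import sense, eyes, workorder, env
from scipy.spatial.transform import Rotation as R
def px2w(uv,z,p):
    K=p['intrinsics'];T=p['pose']
    d=cv2.undistortPoints(np.array(uv,float).reshape(-1,1,2),K,np.array([p['k1'],0,0,0])).reshape(-1,2)
    d=np.c_[d,np.ones(len(d))]@T[:3,:3].T
    return T[:3,3]+d*((z-T[2,3])/d[:,2])[:,None]
def w2px(X,p):
    T=np.linalg.inv(p['pose']);r=T[:3,:3]
    return cv2.projectPoints(np.array(X,float).reshape(-1,3),cv2.Rodrigues(r)[0],T[:3,3],p['intrinsics'],np.array([p['k1'],0,0,0,0]))[0].reshape(-1,2)
def yaw(): # tool x axis angle in world
    m=R.from_rotvec(sense()['tcp_rot']).as_matrix();return m
E
python3 - <<'E'
from h import *
np.set_printoptions(precision=4,suppress=True)
S=eyes.camera_params('scene');T=eyes.camera_params('top')
c=lambda l:np.array(l)/4+[220,205]
d=lambda l:np.array(l)/6.154+[135,170]
sl=px2w(c([(123,186),(152,210),(183,236),(252,290)]),.03,S);print('slots',sl)
y=np.array([56,28,0,-56])
a=np.polyfit(y,sl[:,0],1);b=np.polyfit(y,sl[:,1],1);print(a,b,np.hypot(a[0],b[0]),'yaw yaxis',np.degrees(np.arctan2(b[0],a[0])))
print('corners',px2w(c([(357,312),(262,362),(32,183)]),.03,S))
print('bolts',px2w(c([(163,168),(93,206),(329,295),(257,340)]),.03,S))
print('knob',px2w(c([(75,62)]),.075,S),'post',px2w(c([(129,103)]),.065,S))
e=px2w(d([(557,58),(545,328)]),.036,S);print('comb',e,np.linalg.norm(e[0]-e[1]),e.mean(0))
t=px2w(np.array([(399,349),(413,352),(427,356),(455,362)])/1.4,.03,T);print('top slots',t)
print('top comb',px2w(np.array([(214,295),(267,363)])/1.4,.036,T))
print('tub',px2w(np.array([(591,346)])/1.4,.124,T),px2w(np.array([(556,388)])/1.4,.124,S))
print('tin etc',px2w(np.array([(383,231),(283,226),(460,230)])/1.4,.1,T))
print(yaw())
E
```

```text
slots [[ 0.4994  0.0173  0.03  ]
 [ 0.4916 -0.0084  0.03  ]
 [ 0.4833 -0.0353  0.03  ]
 [ 0.4681 -0.0908  0.03  ]]
[0.0003 0.4836] [ 0.001 -0.036] 0.00100716062418195 yaw yaxis 73.89134719881523
corners [[ 0.4853 -0.1467  0.03  ]
 [ 0.4254 -0.1243  0.03  ]
 [ 0.4721  0.0623  0.03  ]]
bolts [[ 0.5255  0.0074  0.03  ]
 [ 0.4756  0.0213  0.03  ]
 [ 0.4881 -0.1275  0.03  ]
 [ 0.4375 -0.1135  0.03  ]]
knob [[0.5319 0.074  0.075 ]] post [[0.5283 0.033  0.065 ]]
comb [[0.7024 0.2472 0.036 ]
 [0.5425 0.1296 0.036 ]] 0.19855445567723415 [0.6225 0.1884 0.036 ]
top slots [[ 0.498   0.0179  0.03  ]
 [ 0.4929 -0.0092  0.03  ]
 [ 0.486  -0.0363  0.03  ]
 [ 0.4759 -0.0906  0.03  ]]
top comb [[0.5916 0.3824 0.036 ]
 [0.4633 0.2707 0.036 ]]
tub [[ 0.5103 -0.3225  0.124 ]] [[ 0.5067 -0.3239  0.124 ]]
tin etc [[ 0.7126  0.0545  0.1   ]
 [ 0.7173  0.2401  0.1   ]
 [ 0.7188 -0.0876  0.1   ]]
[[-0.9707  0.2404 -0.0004]
 [ 0.2404  0.9707 -0.0009]
 [ 0.0001 -0.0009 -1.    ]]
```

View pics/crop2.png

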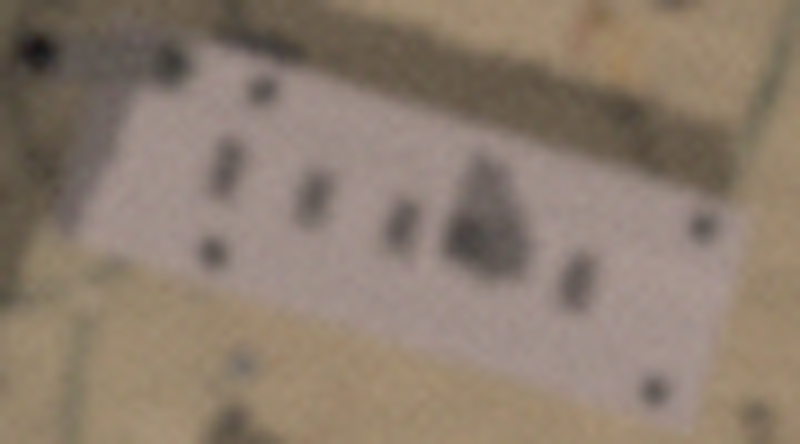

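```bash
cat >> h.py <<'E'
def rows(pos,ya,n=None,grip=0.0,vmax=.045,wmax=.12):
    """rows from measured pose to pos with tool down, tool-y at angle ya (deg); returns rounded rows"""
    s=sense();m=R.from_rotvec(s['tcp_rot']);M=m.as_matrix()
    a=np.radians(ya);y=np.array([np.cos(a),np.sin(a),0]);z=np.array([0,0,-1.]);x=np.cross(y,z)
    G=R.from_matrix(np.c_[x,y,z]);w=(m.inv()*G).as_rotvec()
    d=np.array(pos)-s['ee_pos']
    n=n or int(max(np.ceil(np.linalg.norm(d)/vmax),np.ceil(np.linalg.norm(w)/wmax),1))
    print('d',d.round(4),'turn',w.round(4),'n',n)
    st=R.from_rotvec(w/n);c=m;o=[]
    for i in range(n):
        o.append([grip]+list((c.inv().apply(d/n)).round(4))+list((w/n).round(4)));c=c*st
    for r in o: print('['+','.join(f'{v:g}' for v in r)+'],')
E
python3 - <<'E'
from h import *
np.set_printoptions(precision=4,suppress=True)
S=eyes.camera_params('scene');T=eyes.camera_params('top')
d=lambda l:np.array(l)/6.154+[135,170]
e=px2w(d([(157,58),(145,328)]),.036,S);print('comb',e,np.linalg.norm(e[0]-e[1]),e.mean(0))
t=px2w(np.array([(226,168),(314,198),(402,225),(577,282)])/8.889+[260,230],.03,T);print('top slots',t)
rows((.478,-.05,.15),-15.7,n=17)
E
```

```text
comb [[0.6018 0.395  0.036 ]
 [0.4534 0.2609 0.036 ]] 0.2000626302231114 [0.5276 0.3279 0.036 ]
top slots [[ 0.499   0.0168  0.03  ]
 [ 0.4907 -0.0101  0.03  ]
 [ 0.4833 -0.037   0.03  ]
 [ 0.4674 -0.0905  0.03  ]]
d [ 0.3398 -0.608  -0.0808] turn [-0.0008  0.0006  1.602 ] n 17
[0,-0.028,-0.0299,0.0048,-0,0,0.0942],
[0,-0.0307,-0.0271,0.0048,-0,0,0.0942],
[0,-0.0331,-0.0241,0.0048,-0,0,0.0942],
[0,-0.0352,-0.0209,0.0048,-0,0,0.0942],
[0,-0.037,-0.0175,0.0048,-0,0,0.0942],
[0,-0.0385,-0.0139,0.0048,-0,0,0.0942],
[0,-0.0397,-0.0102,0.0048,-0,0,0.0942],
[0,-0.0405,-0.0065,0.0048,-0,0,0.0942],
[0,-0.0409,-0.0026,0.0048,-0,0,0.0942],
[0,-0.041,0.0012,0.0048,-0,0,0.0942],
[0,-0.0407,0.0051,0.0048,-0,0,0.0942],
[0,-0.04,0.0089,0.0048,-0,0,0.0942],
[0,-0.039,0.0126,0.0048,-0,0,0.0942],
[0,-0.0376,0.0162,0.0048,-0,0,0.0942],
[0,-0.0359,0.0197,0.0048,-0,0,0.0942],
[0,-0.0339,0.023,0.0048,-0,0,0.0942],
[0,-0.0316,0.0261,0.0048,-0,0,0.0942],
```

>>> jog_arm --targets '[[[0,-0.028,-0.03,0.005,0,0,0.094],[0,-0.031,-0.027,0.005,0,0,0.094],[0,-0.033,-0.024,0.005,0,0,0.094],[0,-0.035,-0.021,0.005,0,0,0.094],[0,-0.037,-0.0175,0.005,0,0,0.094],[0,-0.0385,-0.014,0.005,0,0,0.094],[0,-0.04,-0.01,0.005,0,0,0.094],[0,-0.0405,-0.0065,0.005,0,0,0.094],[0,-0.041,-0.0025,0.005,0,0,0.094],[0,-0.041,0.001,0.005,0,0,0.094],[0,-0.041,0.005,0.005,0,0,0.094],[0,-0.04,0.009,0.005,0,0,0.094]]]'

```text
clock: 1.35
ee_pos: [0.3796, 0.1272, 0.1712]
tcp_rot: [1.993, 2.428, 0.0]
force: [1.6, 0.6, -0.9]
width: 0.0852
gripper_force: 0.0
```

>>> jog_arm --targets '[[[0,-0.039,0.0125,0.005,0,0,0.094],[0,-0.0375,0.016,0.005,0,0,0.094],[0,-0.036,0.02,0.005,0,0,0.094],[0,-0.034,0.023,0.005,0,0,0.094],[0,-0.0315,0.026,0.005,0,0,0.094],[0,0,0,0,0,0,0],[0,0,0,0,0,0,0],[0,0,0,0,0,0,0]]]'

```text
clock: 2.15
ee_pos: [0.4794, -0.049, 0.1463]
tcp_rot: [-2.499, -1.904, 0.0]
force: [-0.2, 0.5, 0.8]
width: 0.0855
gripper_force: 0.0
```

```bash
python3 - <<'E'
from h import *
s=sense();print(s['clock'],s['ee_pos'],s['tcp_rot'],s['force'])
p=eyes.camera_params('wrist');im=eyes.read_camera('wrist')
import pickle;pickle.dump((p,im),open('pics/w1.pkl','wb'))
cv2.imwrite('pics/w1.png',cv2.cvtColor(cv2.resize(im,(784,588),interpolation=cv2.INTER_CUBIC),cv2.COLOR_RGB2BGR))
E
```

```text
2.15 [ 0.47938453 -0.0489639   0.14633115] [-2.49881108e+00 -1.90365677e+00  1.89686351e-04] [-0.23229936  0.46338249  0.81917879]
```

View pics/w1.png

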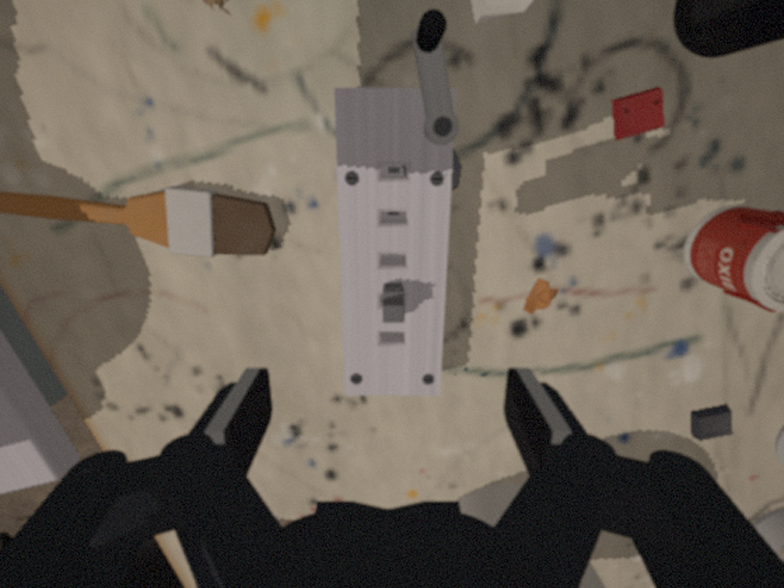

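```bash
python3 - <<'E'
from h import *
import pickle;p,im=pickle.load(open('pics/w1.pkl','rb'))
np.set_printoptions(precision=4,suppress=True)
# enlarge to pick
A=cv2.resize(im[50:290,225:340],(383,800)[::1] if 0 else (288,600),interpolation=cv2.INTER_CUBIC)
def W(l,z=.03): return px2w(np.array(l)/1.4,z,p)
s=W([(392,172),(392,217.5),(392,260.5),(391.5,338)]);print('slots',s)
y=np.array([56,28,0,-56]);a=np.polyfit(y,s[:,0],1);b=np.polyfit(y,s[:,1],1);print(a[1],b[1],np.hypot(a[0],b[0]),np.degrees(np.arctan2(b[0],a[0])))
bo=W([(352,178.5),(437,178.5),(356.5,379),(428.5,379)]);print('bolts',bo,bo.mean(0));v=(bo[0]+bo[1]-bo[2]-bo[3])/2
print(np.degrees(np.arctan2(v[1],v[0])),np.linalg.norm(v))
co=W([(336,88),(346,394.5),(440.5,394)]);print('corners',co, (co[0]+co[2])/2)
print('stub top',W([(394,287.5)],.054),'knob',W([(432,16)],.088),'post',W([(443,126)],.068))
E
```

```text
slots [[ 0.5001  0.0171  0.03  ]
 [ 0.4929 -0.0096  0.03  ]
 [ 0.4856 -0.0367  0.03  ]
 [ 0.4707 -0.0905  0.03  ]]
0.4855044743512596 -0.03667961490365484 0.0009970195104359002 74.7016955825238
bolts [[ 0.4755  0.0199  0.03  ]
 [ 0.5258  0.0061  0.03  ]
 [ 0.4378 -0.1154  0.03  ]
 [ 0.488  -0.1291  0.03  ]] [ 0.4817 -0.0546  0.03  ]
74.40701795639323 0.14038953887458894
corners [[ 0.4812  0.0702  0.03  ]
 [ 0.4266 -0.1258  0.03  ]
 [ 0.4935 -0.1436  0.03  ]] [ 0.4874 -0.0367  0.03  ]
stub top [[ 0.4838 -0.0472  0.054 ]] knob [[0.5331 0.0766 0.088 ]] post [[0.5308 0.0337 0.068 ]]
```

```bash
python3 - <<'E'
from h import *
rows((.478,-.0637,.035),-15.4,n=4)
E
```

```text
d [-0.0014 -0.0149 -0.1115] turn [ 0.0001 -0.0001  0.0004] n 4
[0,-0.0037,0.0006,0.0279,0,-0,0.0001],
[0,-0.0037,0.0006,0.0279,0,-0,0.0001],
[0,-0.0037,0.0007,0.0279,0,-0,0.0001],
[0,-0.0037,0.0007,0.0279,0,-0,0.0001],
```

>>> jog_arm --targets '[[[0,-0.0075,0.001,0.028,0,0,0],[0,-0.0075,0.0015,0.028,0,0,0],[0,0,0,0.028,0,0,0],[0,0,0,0.028,0,0,0],[0,0,0,0,0,0,0],[1,0,0,0,0,0,0],[1,0,0,0,0,0,0],[1,0,0,0,0,0,0],[1,0,0,0,0,0,0],[1,0,0,0,0,0,0],[1,0,0,0,0,0,0],[1,0,0,0,0,0,0]]]' --squeeze 40

```text
clock: 3.4
ee_pos: [0.4784, -0.0648, 0.035]
tcp_rot: [2.5, 1.902, 0.001]
force: [-2.2, 0.7, 8.9]
width: 0.0128
gripper_force: 40.6
```

>>> jog_arm --targets '[[[1,0,0,-0.008,0,0,0],[1,0,0,-0.015,0,0,0],[1,0,0,-0.02,0,0,0],[1,0,0,-0.035,0,0,0],[1,0,0,-0.04,0,0,0],[1,0,0,-0.035,0,0,0],[1,0,0,0,0,0,0]]]'

```text
clock: 4.1
ee_pos: [0.4797, -0.0652, 0.1925]
tcp_rot: [2.495, 1.899, 0.007]
force: [0.2, -0.0, -0.7]
width: 0.0134
gripper_force: 39.5
```

```bash
python3 - <<'E'
from h import *
s=sense();print(s['width'],s['gripper_force'],s['force'],s['ee_pos'])
rows((.513,-.308,.175),-15.4,grip=1)
E
```

```text
0.013370167895832048 39.51873242855072 [ 0.16482904 -0.03394682 -0.72934114] [ 0.47973198 -0.06521403  0.19254398]
d [ 0.0333 -0.2428 -0.0175] turn [ 0.0074  0.0003 -0.0012] n 6
[1,-0.0375,0.0161,0.0031,0.0012,0,-0.0002],
[1,-0.0375,0.0161,0.003,0.0012,0,-0.0002],
[1,-0.0375,0.0161,0.003,0.0012,0,-0.0002],
[1,-0.0375,0.0161,0.003,0.0012,0,-0.0002],
[1,-0.0375,0.0161,0.003,0.0012,0,-0.0002],
[1,-0.0375,0.0161,0.0029,0.0012,0,-0.0002],
```

>>> jog_arm --targets '[[[1,-0.0375,0.016,0.001,0,0,0],[1,-0.0375,0.016,0.001,0,0,0],[1,-0.0375,0.016,0.002,0,0,0],[1,-0.0375,0.016,0.004,0,0,0],[1,-0.0375,0.016,0.006,0,0,0],[1,-0.0375,0.016,0.008,0,0,0],[1,0,0,0,0,0,0],[1,0,0,0,0,0,0],[0.6,0,0,0,0,0,0],[0.6,0,0,0,0,0,0],[0.6,0,0,0,0,0,0],[0.6,0,0,0,0,0,0]]]'

```text
clock: 5.3
ee_pos: [0.5108, -0.3067, 0.1657]
tcp_rot: [2.499, 1.903, 0.0]
force: [1.0, 0.6, 0.1]
width: 0.0344
gripper_force: 0.0
```

>>> jog_arm --targets '[[[0.6,0,0,-0.02,0,0,0],[0.5,0,0,-0.03,0,0,0],[0.5,0,0,0,0,0,0],[0.5,0,0,0,0,0,0]]]'

```text
clock: 5.7
ee_pos: [0.5109, -0.3071, 0.2159]
tcp_rot: [2.499, 1.902, 0.0]
force: [0.1, -1.1, -1.0]
width: 0.0427
gripper_force: 0.0
```

```bash
python3 - <<'E'
from h import *
im=eyes.read_camera('top');sc=eyes.read_camera('scene');im2=eyes.read_camera('wrist')
r=lambda a:cv2.resize(a,(400,300),interpolation=cv2.INTER_CUBIC)
g=np.vstack([np.hstack([r(im[195:300,360:500]),r(im2)]),np.hstack([r(sc[205:355,300:500]),r(sc[170:320,120:320])])])
cv2.imwrite('pics/d1.png',cv2.cvtColor(g,cv2.COLOR_RGB2BGR))
rows((.5275,.327,.16),-49,grip=0)
E
```

```text
d [ 0.0171  0.6339 -0.0545] turn [-0.0013 -0.      0.5853] n 15
[0,0.041,-0.0102,0.0037,-0.0001,-0,0.039],
[0,0.0406,-0.0118,0.0037,-0.0001,-0,0.039],
[0,0.0401,-0.0133,0.0037,-0.0001,-0,0.039],
[0,0.0396,-0.0149,0.0037,-0.0001,-0,0.039],
[0,0.039,-0.0164,0.0037,-0.0001,-0,0.039],
[0,0.0383,-0.0179,0.0037,-0.0001,-0,0.039],
[0,0.0376,-0.0194,0.0037,-0.0001,-0,0.039],
[0,0.0368,-0.0209,0.0036,-0.0001,-0,0.039],
[0,0.0359,-0.0223,0.0036,-0.0001,-0,0.039],
[0,0.035,-0.0237,0.0036,-0.0001,-0,0.039],
[0,0.0341,-0.025,0.0036,-0.0001,-0,0.039],
[0,0.0331,-0.0263,0.0036,-0.0001,-0,0.039],
[0,0.032,-0.0276,0.0036,-0.0001,-0,0.039],
[0,0.0309,-0.0288,0.0036,-0.0001,-0,0.039],
[0,0.0298,-0.03,0.0036,-0.0001,-0,0.039],
```

View pics/d1.png

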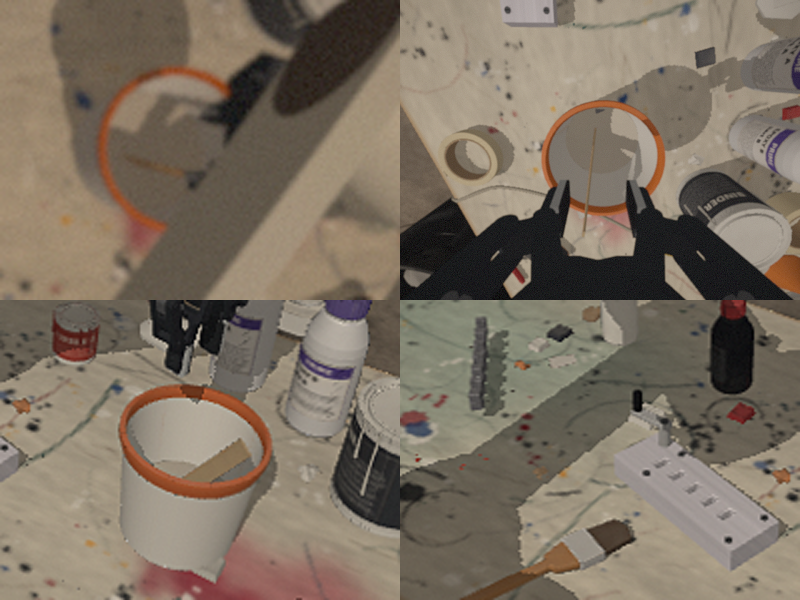

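>>> jog_arm --targets '[[[0.4,0.041,-0.01,0,0,0,0.039],[0.2,0.0405,-0.012,0,0,0,0.039],[0,0.04,-0.013,0.003,0,0,0.039],[0,0.0395,-0.015,0.004,0,0,0.039],[0,0.039,-0.0165,0.004,0,0,0.039],[0,0.0385,-0.018,0.004,0,0,0.039],[0,0.0375,-0.0195,0.004,0,0,0.039],[0,0.037,-0.021,0.004,0,0,0.039],[0,0.036,-0.0225,0.004,0,0,0.039],[0,0.035,-0.0235,0.005,0,0,0.039],[0,0.034,-0.025,0.005,0,0,0.039],[0,0.033,-0.0265,0.005,0,0,0.039]]]'

```text
clock: 7.05
ee_pos: [0.5234, 0.2019, 0.1724]
tcp_rot: [-2.874, -1.269, 0.002]
force: [0.6, -0.4, 0.5]
width: 0.0853
gripper_force: 0.0
```

>>> jog_arm --targets '[[[0,0.032,-0.0275,0.005,0,0,0.039],[0,0.031,-0.029,0.005,0,0,0.039],[0,0.03,-0.03,0.005,0,0,0.039],[0,0,0,0,0,0,0],[0,0,0,0,0,0,0],[0,0,0,0,0,0,0]]]'

```text
clock: 7.65
ee_pos: [0.5275, 0.3265, 0.1579]
tcp_rot: [2.942, 1.1, -0.001]
force: [-0.5, -0.2, -1.0]
width: 0.085
gripper_force: 0.0
```

```bash
python3 - <<'E'
from h import *
s=sense();print(s['clock'],s['ee_pos'],s['tcp_rot'],s['force'])
p=eyes.camera_params('wrist');im=eyes.read_camera('wrist');sc=eyes.read_camera('scene')
import pickle;pickle.dump((p,im),open('pics/w2.pkl','wb'))
a=cv2.resize(im,(784,588),interpolation=cv2.INTER_CUBIC)
a[:200,:200]=cv2.resize(sc[240:340,345:445],(200,200),interpolation=cv2.INTER_CUBIC)
cv2.imwrite('pics/w2.png',cv2.cvtColor(a,cv2.COLOR_RGB2BGR))
E
```

```text
7.65 [0.52746108 0.32649794 0.15790802] [ 2.94226564e+00  1.10029052e+00 -1.22281163e-03] [-0.5056917  -0.20198102 -0.97888593]
```

View pics/w2.png

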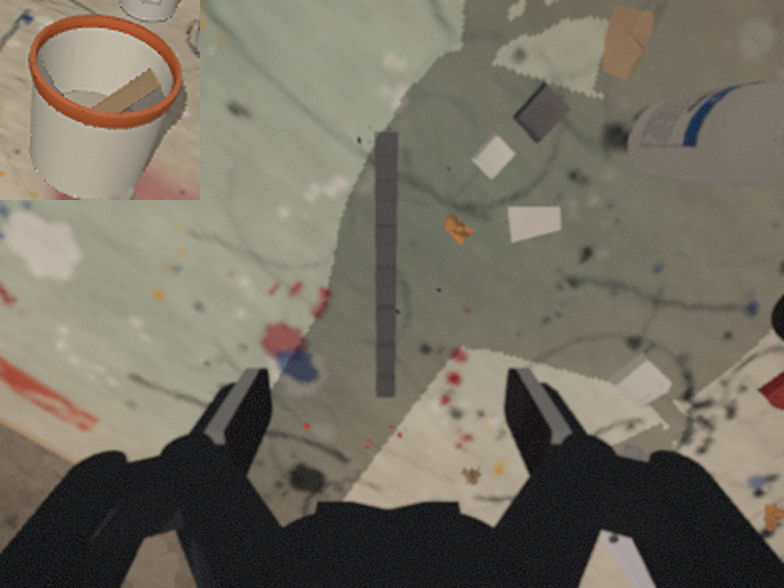

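```bash
python3 - <<'E'
from h import *
import pickle;p,im=pickle.load(open('pics/w2.pkl','rb'))
e=px2w(np.array([(387,131),(385.5,397)])/1.4,.046,p);v=e[0]-e[1]
c=e.mean(0);ang=np.degrees(np.arctan2(v[1],v[0]));print(e,np.linalg.norm(v),c,ang)
print(yaw())
rows((c[0],c[1],.029),ang-90,n=5)
E
```

```text
[[0.59674329 0.38714995 0.046     ]
 [0.46060561 0.26995506 0.046     ]] 0.17963326842173294 [0.52867445 0.32855251 0.046     ] 40.72370129404696
[[ 7.55214855e-01  6.55477316e-01  1.03881341e-04]
 [ 6.55477321e-01 -7.55214826e-01 -2.19324283e-04]
 [-6.53093633e-05  2.33728820e-04 -9.99999971e-01]]
d [ 0.0009  0.0024 -0.1294] turn [0.0002 0.0001 0.0041] n 5
[0,0.0005,-0.0002,0.0259,0,0,0.0008],
[0,0.0004,-0.0002,0.0259,0,0,0.0008],
[0,0.0004,-0.0002,0.0259,0,0,0.0008],
[0,0.0004,-0.0002,0.0259,0,0,0.0008],
[0,0.0004,-0.0002,0.0259,0,0,0.0008],
```

>>> jog_arm --targets '[[[0,0.0025,-0.001,0.027,0,0,0.004],[0,0,0,0.027,0,0,0],[0,0,0,0.027,0,0,0],[0,0,0,0.027,0,0,0],[0,0,0,0.021,0,0,0],[0,0,0,0,0,0,0],[1,0,0,0,0,0,0],[1,0,0,0,0,0,0],[1,0,0,0,0,0,0],[1,0,0,0,0,0,0],[1,0,0,0,0,0,0],[1,0,0,0,0,0,0]]]' --squeeze 50

```text
clock: 8.95
ee_pos: [0.529, 0.3297, 0.03]
tcp_rot: [2.945, 1.095, 0.001]
force: [-0.8, -1.8, 5.1]
width: 0.0123
gripper_force: 48.9
```

>>> jog_arm --targets '[[[1,0,0,0,0,0,0],[1,0,0,-0.005,0,0,0],[1,0,0,-0.01,0,0,0],[1,0,0,-0.02,0,0,0],[1,0,0,-0.02,0,0,0],[1,0,0,-0.02,0,0,0],[1,0,0,-0.02,0,0,0],[1,0,0,0,0,0,0]]]'

```text
clock: 9.75
ee_pos: [0.5298, 0.3301, 0.1279]
tcp_rot: [-2.944, -1.095, -0.007]
force: [-0.4, 0.4, -0.2]
width: 0.0125
gripper_force: 48.8
```

```bash
python3 - <<'E'
from h import *
# comb mid at TCP; target above rack. comb y axis = tool x axis
rows((.4855,-.0367,.11),-15.4,grip=1)
E
```

```text
d [-0.0443 -0.3668 -0.0179] turn [ 0.0026 -0.004  -0.5901] n 9
[1,-0.0304,0.0276,0.0019,0.0003,-0.0004,-0.0656],
[1,-0.0321,0.0256,0.0019,0.0003,-0.0004,-0.0656],
[1,-0.0337,0.0234,0.0019,0.0003,-0.0004,-0.0656],
[1,-0.0352,0.0212,0.0019,0.0003,-0.0004,-0.0656],
[1,-0.0365,0.0188,0.0019,0.0003,-0.0004,-0.0656],
[1,-0.0376,0.0164,0.0019,0.0003,-0.0004,-0.0656],
[1,-0.0386,0.0139,0.0019,0.0003,-0.0004,-0.0656],
[1,-0.0395,0.0113,0.002,0.0003,-0.0004,-0.0656],
[1,-0.0401,0.0087,0.002,0.0003,-0.0004,-0.0656],
```

>>> jog_arm --targets '[[[1,-0.0305,0.0275,0,0,0,-0.0655],[1,-0.032,0.0255,0,0,0,-0.0655],[1,-0.0335,0.0235,0,0,0,-0.0655],[1,-0.035,0.021,0,0,0,-0.0655],[1,-0.0365,0.019,0,0,0,-0.0655],[1,-0.0375,0.0165,0,0,0,-0.0655],[1,-0.0385,0.014,0,0,0,-0.0655],[1,-0.0395,0.0115,0,0,0,-0.0655],[1,-0.04,0.0085,0,0,0,-0.0655],[1,0,0,0,0,0,0],[1,0,0,0,0,0,0],[1,0,0,0,0,0,0]]]'

```text
clock: 10.95
ee_pos: [0.4846, -0.036, 0.1241]
tcp_rot: [-2.5, -1.902, 0.0]
force: [0.3, 0.9, -1.6]
width: 0.0124
gripper_force: 48.9
```

```bash
python3 - <<'E'
from h import *
s=sense();print(s['clock'],s['ee_pos'],s['width'],s['force'])
rows((.4855,-.0367,.085),-15.4,grip=1,n=3)
E
```

```text
10.95 [ 0.48463671 -0.03600665  0.12409288] 0.01244436936268171 [ 0.34527445  0.91929103 -1.6337115 ]
d [ 0.0009 -0.0007 -0.0391] turn [-0.0004 -0.0002 -0.001 ] n 3
[1,-0.0001,0.0003,0.013,-0.0001,-0.0001,-0.0003],
[1,-0.0001,0.0003,0.013,-0.0001,-0.0001,-0.0003],
[1,-0.0001,0.0003,0.013,-0.0001,-0.0001,-0.0003],
```

>>> jog_arm --targets '[[[1,-0.0005,0.001,0.015,0,0,-0.001],[1,0,0,0.015,0,0,0],[1,0,0,0.015,0,0,0],[1,0,0,0,0,0,0],[1,0,0,0,0,0,0]]]'

```text
clock: 11.45
ee_pos: [0.4856, -0.0366, 0.0796]
tcp_rot: [-2.498, -1.905, 0.0]
force: [-0.3, 0.0, -1.0]
width: 0.0127
gripper_force: 48.9
```

```bash
python3 - <<'E'
from h import *
import pickle
s=sense();print(s['clock'],s['ee_pos'],s['tcp_rot'],s['force'])
p=eyes.camera_params('wrist');im=eyes.read_camera('wrist')
pickle.dump((p,im),open('pics/w3.pkl','wb'))
a=cv2.resize(im[40:300,200:376],(406,600),interpolation=cv2.INTER_CUBIC)
sc=eyes.read_camera('scene');b=cv2.resize(sc[190:310,220:298],(390,600),interpolation=cv2.INTER_CUBIC)
cv2.imwrite('pics/w3.png',cv2.cvtColor(np.hstack([a,b]),cv2.COLOR_RGB2BGR))
E
```

```text
11.45 [ 0.48563001 -0.03659686  0.07956163] [-2.49759886e+00 -1.90523865e+00  3.71933322e-04] [-0.31859908  0.01436085 -1.00011975]
```

View pics/w3.png

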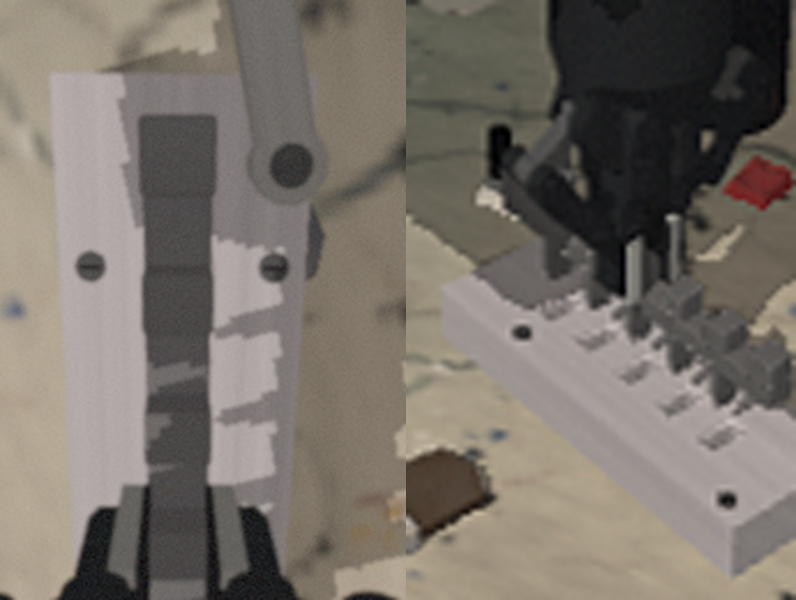

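```bash
python3 - <<'E'
from h import *
import pickle;p,im=pickle.load(open('pics/w3.pkl','rb'))
np.set_printoptions(precision=2,suppress=True)
C=np.array([.4855,-.0367]);a=np.radians(74.6);Y=np.array([np.cos(a),np.sin(a)]);X=np.array([Y[1],-Y[0]])
def L(l,z):
    w=px2w(np.array(l)/2.307+[200,40],z,p)[:,:2]-C;return np.c_[w@X,w@Y]*1000
z=sense()['ee_pos'][2]+.016
print('comb L/R end',L([(138.5,115),(216,115)],z),'fin2',L([(142,270),(213,270)],z),'fin3 far edge',L([(147,465),(209,465)],z))
print('bolts',L([(91,266),(274,267)],.03),'block end L',L([(50,72)],.03), 'side',L([(62,300),(75,520),(303,300),(290,500)],.03),'post',L([(291,165)],.068))
E
```

```text
comb L/R end [[-6.99 88.65]
 [ 6.51 88.69]] fin2 [[-6.77 61.71]
 [ 6.53 61.75]] fin3 far edge [[-6.3  21.48]
 [ 6.5  21.52]]
bolts [[-24.73  52.06]
 [ 27.4   51.92]] block end L [[-33.42 102.31]] side [[-33.51  42.22]
 [-33.04 -30.  ]
 [ 36.26  42.41]
 [ 36.15 -22.52]] post [[24.55 80.06]]
```

>>> jog_arm --targets '[[[1,0.0005,0.001,0.01,0,0,0],[1,0,0,0.006,0,0,0],[1,0,0,0.005,0,0,0],[1,0,0,0.004,0,0,0],[1,0,0,0,0,0,0]]]'

```text
clock: 12.05
ee_pos: [0.4863, -0.0371, 0.0537]
tcp_rot: [-2.498, -1.904, 0.001]
force: [-0.1, 0.1, -0.4]
width: 0.0125
gripper_force: 48.9
```

>>> jog_arm --targets '[[[1,0,0,0.004,0,0,0],[1,0,0,0.004,0,0,0],[1,0,0,0.003,0,0,0],[1,0,0,0,0,0,0]]]'

```text
clock: 12.45
ee_pos: [0.4864, -0.0371, 0.0429]
tcp_rot: [-2.498, -1.904, 0.001]
force: [-0.6, -0.1, -1.1]
width: 0.0124
gripper_force: 48.9
```

>>> jog_arm --targets '[[[1,0,0,0.003,0,0,0],[1,0,0,0.002,0,0,0],[1,0,0,0.001,0,0,0],[1,0,0,0,0,0,0]]]'

```text
clock: 12.85
ee_pos: [0.4867, -0.0372, 0.0379]
tcp_rot: [2.499, 1.904, 0.0]
force: [-6.5, 0.8, 13.9]
width: 0.0127
gripper_force: 50.5
```

>>> jog_arm --targets '[[[0.5,0,0,0,0,0,0],[0.5,0,0,0,0,0,0],[0.5,0,0,0,0,0,0],[0.3,0,0,-0.01,0,0,0],[0,0,0,-0.03,0,0,0],[0,0,0,-0.03,0,0,0],[0,0,0,-0.02,0,0,0],[0,0,0,0,0,0,0],[0,0,0,0,0,0,0]]]'

```text
clock: 13.75
ee_pos: [0.4867, -0.0372, 0.1278]
tcp_rot: [2.498, 1.904, 0.001]
force: [0.0, -0.0, -0.6]
width: 0.0855
gripper_force: 0.0
```

```bash
python3 - <<'E'
from h import *
import pickle
s=sense();print(s['clock'],s['ee_pos'],s['tcp_rot'],s['force'])
p=eyes.camera_params('wrist');im=eyes.read_camera('wrist')
pickle.dump((p,im),open('pics/w4.pkl','wb'))
a=cv2.resize(im[0:300,200:376],(352,600),interpolation=cv2.INTER_CUBIC)
sc=eyes.read_camera('scene');b=cv2.resize(sc[190:310,220:309],(445,600),interpolation=cv2.INTER_CUBIC)
cv2.imwrite('pics/w4.png',cv2.cvtColor(np.hstack([a,b]),cv2.COLOR_RGB2BGR))
rows((.5329,.0738,.12),-15.4)
E
```

```text
13.75 [ 0.48669627 -0.03716149  0.12775498] [2.49820734e+00 1.90370127e+00 7.45558526e-04] [ 0.02452587 -0.0333552  -0.61291575]
d [ 0.0467  0.1109 -0.0067] turn [-0.0011  0.0002  0.0003] n 3
[0,0.0398,0.0052,0.0022,-0.0004,0.0001,0.0001],
[0,0.0398,0.0052,0.0022,-0.0004,0.0001,0.0001],
[0,0.0398,0.0052,0.0022,-0.0004,0.0001,0.0001],
```

View pics/w4.png

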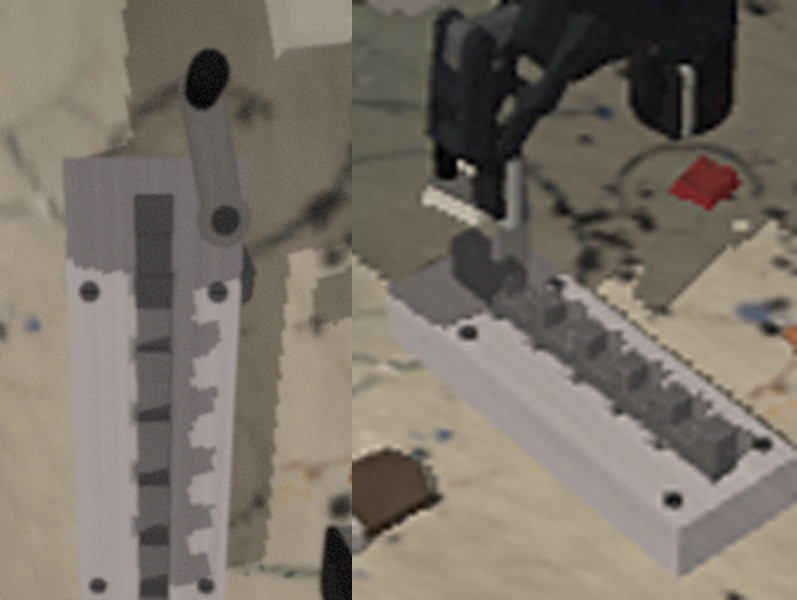

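```bash
python3 - <<'E'
from h import *
import pickle;p,im=pickle.load(open('pics/w4.pkl','rb'))
f=lambda l,z:px2w(np.array(l)/2+[200,0],z,p).round(4)
print(f([(212,66)],.088),f([(203,95)],.062),f([(226,219)],.068))
H=np.array([.5309,.0338]);k=f([(212,66)],.088)[0,:2]-H;print(np.degrees(np.arctan2(k[1],k[0])),np.hypot(*k))
t0=np.arctan2(k[1],k[0]);t1=np.radians(164.6)
a=np.linspace(t0,t1,11);P=H+.04*np.c_[np.cos(a),np.sin(a)];d=np.diff(P,axis=0)
y=np.radians(-15.4);Ty=np.array([np.cos(y),np.sin(y)]);Tx=np.array([-Ty[1],Ty[0]])
print(P[0],P[-1]);print((np.c_[d@Tx,d@Ty]).round(4))
E
```

```text
[[0.5338 0.0746 0.088 ]] [[0.5328 0.0722 0.062 ]] [[0.5308 0.0342 0.068 ]]
85.93434342807082 0.04090293388010205
[0.53373598 0.07369934] [0.49233618 0.04442224]
[[-0.0014 -0.0053]
 [-0.0022 -0.005 ]
 [-0.0028 -0.0047]
 [-0.0034 -0.0043]
 [-0.004  -0.0038]
 [-0.0045 -0.0032]
 [-0.0049 -0.0025]
 [-0.0052 -0.0018]
 [-0.0054 -0.0011]
 [-0.0055 -0.0004]]
```

>>> jog_arm --targets '[[[0,0.04,0.005,0,0,0,0],[0,0.04,0.005,0,0,0,0],[0,0.04,0.005,0,0,0,0],[0,0,0,0,0,0,0],[0,0,0,0,0,0,0]]]'

```text
clock: 14.35
ee_pos: [0.5325, 0.0751, 0.1262]
tcp_rot: [-2.496, -1.906, 0.003]
force: [-0.6, 0.4, -0.7]
width: 0.0855
gripper_force: 0.0
```

>>> jog_arm --targets '[[[0,-0.001,0.001,0.02,0,0,0],[0,0,0,0.02,0,0,0],[0,0,0,0.018,0,0,0],[0,0,0,0,0,0,0],[1,0,0,0,0,0,0],[1,0,0,0,0,0,0],[1,0,0,0,0,0,0],[1,0,0,0,0,0,0],[1,0,0,0,0,0,0],[1,0,0,0,0,0,0],[1,0,0,0,0,0,0]]]' --squeeze 20

```text
clock: 15.45
ee_pos: [0.5337, 0.0734, 0.0696]
tcp_rot: [2.498, 1.904, 0.0]
force: [-0.8, 0.9, 4.5]
width: 0.0109
gripper_force: 20.2
```

>>> jog_arm --targets '[[[1,-0.0014,-0.0053,-0.001,0,0,0],[1,-0.0022,-0.005,0,0,0,0],[1,-0.0028,-0.0047,0,0,0,0],[1,-0.0034,-0.0043,0,0,0,0],[1,-0.004,-0.0038,0,0,0,0],[1,-0.0045,-0.0032,0,0,0,0],[1,-0.0049,-0.0025,0,0,0,0],[1,-0.0052,-0.0018,0,0,0,0],[1,-0.0054,-0.001,0,0,0,0],[1,-0.0055,-0.0004,0,0,0,0],[1,0,0,0,0,0,0]]]'

```text
clock: 16.55
ee_pos: [0.4924, 0.0435, 0.0705]
tcp_rot: [2.499, 1.903, 0.002]
force: [6.1, 1.3, -2.7]
width: 0.0108
gripper_force: 19.8
```

>>> jog_arm --targets '[[[0.5,0,0,0,0,0,0],[0.5,0,0,0,0,0,0],[0.5,0,0,0,0,0,0],[0.5,0,0,-0.02,0,0,0],[0.5,0,0,-0.04,0,0,0],[0.5,-0.03,0,-0.03,0,0,0],[0.5,-0.04,0,0,0,0,0],[0.5,0,0,0,0,0,0],[0.5,0,0,0,0,0,0]]]'

```text
clock: 17.45
ee_pos: [0.4735, -0.024, 0.1603]
tcp_rot: [-2.5, -1.902, 0.0]
force: [-0.3, 0.8, -0.1]
width: 0.0424
gripper_force: 0.0
```

```bash
python3 - <<'E'
from h import *
s=sense();print(s['clock'],s['ee_pos'],s['force'])
im=eyes.read_camera('wrist');sc=eyes.read_camera('scene');tp=eyes.read_camera('top')
a=cv2.resize(im[40:300,200:376],(406,600),interpolation=cv2.INTER_CUBIC)
b=cv2.resize(sc[190:310,220:352],(394,300),interpolation=cv2.INTER_CUBIC)
c=cv2.resize(tp[210:285,375:470],(394,300),interpolation=cv2.INTER_CUBIC)
c=cv2.convertScaleAbs(c,alpha=1.5)
cv2.imwrite('pics/w5.png',cv2.cvtColor(np.hstack([a,np.vstack([b,c])]),cv2.COLOR_RGB2BGR))
E
```

```text
17.45 [ 0.47354155 -0.02404485  0.16032827] [-0.31449562  0.79536393 -0.10168838]
```

View pics/w5.png

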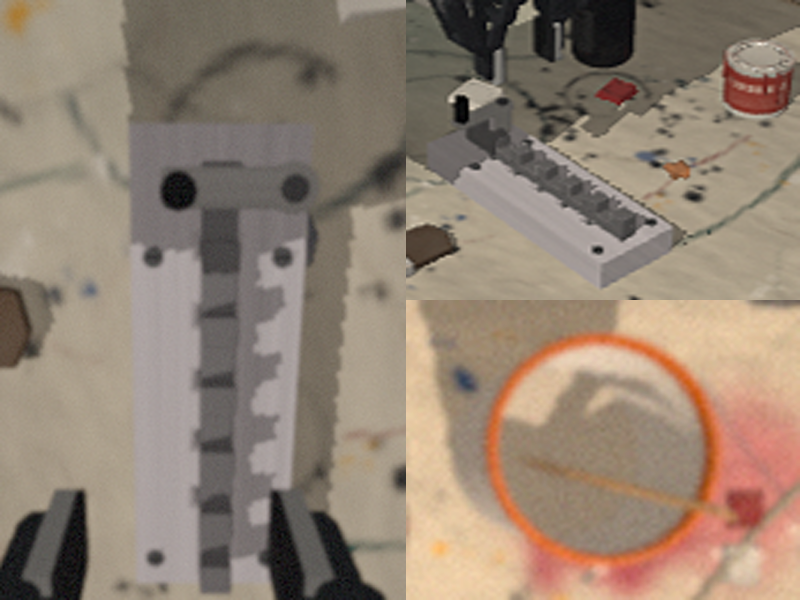

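```bash
python3 - <<'E'
from h import *
rows((.486,-.403,.28),-15.4,grip=.5)
E
```

```text
d [ 0.0122 -0.3801  0.12  ] turn [-0.0007 -0.      0.001 ] n 9
[0.5,-0.0404,0.0125,-0.0133,-0.0001,-0,0.0001],
[0.5,-0.0404,0.0125,-0.0133,-0.0001,-0,0.0001],
[0.5,-0.0404,0.0125,-0.0133,-0.0001,-0,0.0001],
[0.5,-0.0404,0.0125,-0.0133,-0.0001,-0,0.0001],
[0.5,-0.0404,0.0125,-0.0133,-0.0001,-0,0.0001],
[0.5,-0.0404,0.0125,-0.0133,-0.0001,-0,0.0001],
[0.5,-0.0404,0.0125,-0.0133,-0.0001,-0,0.0001],
[0.5,-0.0404,0.0125,-0.0133,-0.0001,-0,0.0001],
[0.5,-0.0404,0.0125,-0.0133,-0.0001,-0,0.0001],
```

>>> jog_arm --targets '[[[0.5,-0.04,0.0125,-0.03,0,0,0],[0.5,-0.04,0.0125,-0.03,0,0,0],[0.5,-0.04,0.0125,-0.03,0,0,0],[0.5,-0.04,0.0125,-0.03,0,0,0],[0.5,-0.04,0.0125,0,0,0,0],[0.5,-0.04,0.0125,0,0,0,0],[0.5,-0.04,0.0125,0,0,0,0],[0.5,-0.04,0.0125,0,0,0,0],[0.5,-0.04,0.0125,0,0,0,0],[0.5,0,0,0,0,0,0],[0.5,0,0,0,0,0,0],[0.5,0,0,0,0,0,0]]]'

```text
clock: 18.8
ee_pos: [0.4871, -0.3943, 0.2766]
tcp_rot: [-2.497, -1.905, -0.0]
force: [-0.4, 0.4, -0.5]
width: 0.0431
gripper_force: 0.0
```

```bash
python3 - <<'E'
from h import *
p=eyes.camera_params('wrist');im=eyes.read_camera('wrist')
np.save('pics/tub.npy',im);print(sense()['ee_pos'])
# rectified top-down patch of the tub floor plane, 4 mm cells
g=np.arange(-.06,.061,.004)
Xw=np.array([[.5085-i,-.323-j,.015] for i in g for j in g])
uv=w2px(Xw,p).astype(np.float32).reshape(len(g),len(g),2)
v=cv2.remap(cv2.GaussianBlur(cv2.cvtColor(im,cv2.COLOR_RGB2GRAY),(3,3),0),uv[...,0],uv[...,1],cv2.INTER_LINEAR)
print(uv[0,0],uv[-1,-1])
for r in v: print(' '.join(f'{x:3d}' for x in r))
E
```

```text
[ 0.48711492 -0.39421658  0.27687404]
[312.62274  50.32342] [248.26529 168.29156]
156 158 161 161 164 164 165 167 164 162 161 162 161 161 161 162 162 161 152 119 115 117 119 121 120 122 122 124 130 150 159
155 155 159 161 162 164 163 161 161 162 162 162 162 162 162 161 161 162 138 115 116 116 114 115 121 126 120 119 121 127 146
156 155 156 159 160 156 160 162 162 162 162 162 161 162 162 162 162 153 119 114 115 116 114 116 139 155 144 131 124 123 128
154 155 155 156 154 160 164 162 163 163 162 162 163 162 161 162 158 123 116 115 115 115 116 143 160 155 154 155 148 134 126
152 153 156 153 160 163 163 163 162 162 162 161 162 162 162 160 133 115 114 115 115 114 130 161 162 146 127 131 149 153 148
150 152 144 158 165 163 163 163 163 163 161 162 162 162 161 138 115 115 114 115 116 125 158 160 150 116 115 118 124 137 148
149 131 119 130 160 164 164 163 162 162 161 162 162 162 160 129 115 115 116 115 115 137 157 135 118 116 116 116 119 123 128
130 118 117 119 125 144 159 164 163 162 162 162 162 162 135 115 116 115 116 115 118 132 121 115 116 116 115 115 115 122 123
117 118 118 118 118 117 13
[... 2125 characters left out ...]
 117 115 116 117 116 116 116 116 115 116 116 115 116 116 112 122 124 124 120 108
118 118 118 117 115 114 112 117 117 116 116 116 116 116 115 116 116 115 114 115 116 116 116 116 116 120 124 125 124 124 125
116 118 116 114 117 118 116 114 116 117 115 115 116 117 116 115 115 115 116 115 115 114 116 119 123 124 124 124 124 125 124
117 117 117 115 117 118 118 117 118 117 117 116 116 115 115 116 116 114 114 115 115 118 122 124 125 124 124 123 125 125 124
116 117 115 117 117 118 118 119 119 119 118 119 117 117 116 117 117 117 119 120 122 123 122 123 123 123 123 124 124 123 125
 94 113 117 118 117 117 117 119 118 119 120 120 119 120 120 121 121 121 121 122 122 123 122 123 123 123 123 125 123 125 119
```

```bash
python3 - <<'E'
from h import *
im=np.load('pics/tub.npy');p=eyes.camera_params('wrist')
u,v=w2px([[.5205,-.273,.015]],p)[0].astype(int);print(u,v, w2px([[.5085,-.323,.01],[.5085,-.25,.124],[.5085,-.396,.124],[.5815,-.323,.124],[.4355,-.323,.124]],p))
P=im[v-28:v+30,u-25:u+26]
g=cv2.cvtColor(P,cv2.COLOR_RGB2GRAY)
for r in g[::1]: print(' '.join(f'{x:3d}' for x in r[::2]))
print(im[v,u-3:u+4])
E
```

```text
277 70 [[278.36224673 113.03502087]
 [257.5461204   31.95822952]
 [297.1120488  185.96211909]
 [353.57490871  93.99587717]
 [207.61709496 135.6454793 ]]
 74  86 101 115 120 124 123 127 130 132 133 130 134 134 137 138 140 139 145 143 144 146 147 149 152 151
 86 101 115 121 123 119 120 123 123 128 132 133 134 134 137 139 137 143 143 145 145 147 148 148 148 150
100 115 116 118 119 116 115 123 124 128 132 129 132 133 137 139 139 140 143 143 146 148 146 148 148 152
114 118 116 118 118 116 119 120 124 124 124 135 135 135 138 138 138 142 145 144 147 149 148 150 151 153
118 114 116 115 117 116 117 112 117 123 127 133 133 139 140 138 140 140 142 144 147 148 148 149 149 151
116 117 114 116 117 117 117 115 113 119 120 123 131 134 137 139 139 144 143 145 147 147 151 149 150 153
115 116 115 111 114 115 114 115 116 115 117 121 124 131 135 137 141 142 142 143 146 147 145 149 150 151
113 115 115 117 115 117 116 115 117 114 116 116 119 127 129 136 141 142 144 146 147 150 148 148 149 152
117 115 118 116 114 114 118 116 116 118 115 117 115 119 123 134 139 141 145 145 146 149 151 151 154 153
116 115 117
[... 4469 characters left out ...]
117 119 116 122 120 118 119 118 109 104 113 114 119 122 118 118 115 116 116 152 163 160 162 164
119 119 121 118 114 121 120 119 120 116 101 105 115 119 115 117 117 114 116 116 117 149 162 161 163 161
120 116 116 115 121 117 115 121 118 117 102 107 114 118 116 115 119 118 115 115 114 148 164 161 161 162
118 120 118 122 118 118 116 117 118 117 102 105 116 117 115 117 120 116 118 118 114 152 162 162 162 162
116 117 120 116 118 118 119 119 116 116  99 111 119 117 118 117 116 116 114 114 118 150 161 163 163 159
115 119 121 114 116 116 118 117 117 115 101 111 118 117 120 117 118 114 115 115 116 143 160 163 161 165
[[81 76 72]
 [67 63 64]
 [69 66 66]
 [70 63 64]
 [74 68 70]
 [75 70 67]
 [79 73 70]]
```

>>> jog_arm --targets '[[[0.5,-0.03,0,0,0,0,0],[0.5,-0.03,0,0,0,0,0],[0.5,0,0,0,0,0,0],[0.5,0,0,0,0,0,0],[0.5,0,0,0,0,0,0]]]'

```text
clock: 19.35
ee_pos: [0.4711, -0.4522, 0.2771]
tcp_rot: [2.497, 1.905, 0.0]
force: [-0.3, 0.2, 0.1]
width: 0.043
gripper_force: 0.0
```

```bash
python3 - <<'E'
from h import *
p=eyes.camera_params('wrist');im=eyes.read_camera('wrist');np.save('pics/tub2.npy',im);print(sense()['ee_pos'])
print(p['pose'][:3,3])
for z in (.01,.03,.05,.08): print(z,w2px(px2w([(277,70)],z,dict(p,pose=p['pose']+0)) if 0 else [[.5205,-.273,.015]],p)) if z==.01 else None
u,v=w2px([[.5205,-.273,.015]],p)[0].astype(int);print(u,v)
g=cv2.cvtColor(im,cv2.COLOR_RGB2GRAY)
n,l,st,ce=cv2.connectedComponentsWithStats((g[:250]<97).astype(np.uint8))
for s,c in zip(st[1:],ce[1:]):
    if s[4]>15 and abs(c[0]-u)<90 and abs(c[1]-v)<90: print(s,c)
# first view blob: epipolar height
p1=dict(p);T=p['pose'].copy()
for z in (0.0,.02,.04,.06,.08): print(z,px2w([(u,v)],z,p))
E
```

```text
[ 0.47116782 -0.45221067  0.27718844]
[ 0.49257967 -0.37294257  0.41991308]
0.01 [[277.26660095  14.68417175]]
277 14
[206   0  49 115 435] [215.82298851  48.04367816]
[273   7  13   7  61] [277.63934426   9.80327869]
[258  45  15  66 131] [265.4351145   81.09923664]
[197  79   7   9  34] [200.17647059  82.76470588]
0.0 [[ 0.52140594 -0.26851222  0.        ]]
0.02 [[ 0.52003297 -0.27348612  0.02      ]]
0.04 [[ 0.51866001 -0.27846003  0.04      ]]
0.06 [[ 0.51728705 -0.28343393  0.06      ]]
0.08 [[ 0.51591408 -0.28840783  0.08      ]]
```

```bash
python3 -c "
from workcell import workorder
print(workorder.close_job())"
```

```text
the job is handed in; nothing more can be done
None
```

The job is handed in: the broken piece is in the tub, the new comb is seated home with all five teeth in, and the keeper is swung closed over it. The last pictures show the comb and keeper in place. The piece shows there only as a small grey patch inside the tub, near its wall, and the tin and bottles were never approached.

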